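# Pack the squat tin under the lift-up tray

## Robot

A 6-joint arm with a two-finger parallel gripper is mounted at the origin on the work surface. World frame = base frame: x ahead of the robot, y to its left, z up, the work surface at z = 0. Lengths are in mm, angles in rad, forces in N, time in s.
With the tool pointing down it reaches from about 350 to 875 mm from the base axis. Payload 4.2 kg.
Tool frame: the origin (TCP) lies midway between the tips of the shut fingers; the grasp point (between the pads) lies 19 mm behind it (arm.tcp_to_grasp is the distance from the TCP to the grasp point, in mm); z points along the fingers, y is the line along which they close (so a half turn about z gives the same grasp; the last joint's range is limited). The gripper opens to 85 mm and grips with 20 to 120 N. Pads are 22 mm wide; open, the fingers measure 114 mm over their backs; the gripper's body (76 mm by 85 mm) begins 54 mm behind the grasp point. The pads swing forward as they close: fully open they stand 13 mm farther back than shut.
Start: joints at [1.465, 0.385, 0.008, 0, -1.194, -0.259], TCP at [222.944, 583.862, 231.312] pointing down, gripper open.
Joint ranges: [-3.14, 3.14], [-1.21, 2.06], [-1.07, 1.41], [-3.16, 2.05], [-2.99, -0.16], [-3.1, 3.1]. Speed limits (rad/s): [2.79, 2.79, 3.14, 3.14, 3.14, 3.14].

## Interface

Orientations are given as a unit quaternion [x, y, z, w].
In Python, from bench import arm, imaging, job, models gives the robot as it stands.
- The arm moves only by the tool arm_command, never from a script. Its argument "rows" is a list of rows, each an object with "grip": the opening, from 0 (shut) to 1 (fully open); "linear": the shift along the tool's x, y, z in mm, a list of three; "rot": the turn, a rotation vector about the tool's x, y, z in rad, a list of three. In form: [{"grip": grip, "linear": [tx, ty, tz], "rot": [rx, ry, rz]}, ...]. A call has 1 to 10 rows; each row is the pose to reach, as a shift and turn from the pose commanded when the call began, along the tool's axes at that moment; what a row does not reach only later rows make up. A row lasts 1/8 s, in which the tool goes at most 62.5 mm and 10.7 degrees, less where a joint would pass 70% of its speed; a pose out of reach is approached as far as the arm can. A call with a gripper value outside its range is refused whole. The fingers move at their own pace and stop on an object; the grip force is fixed at half the most. Time passes only in rows, so rows that repeat a pose let the fingers close. It gives the time, the measured TCP pose, the force, the opening and the grip force at its end, in the units of the state.
- arm.read_state(): the state, without advancing time (a new reading comes with each control period).
- imaging.get_image(name): name is "side" or "top" or "wrist"; returns a dict with "frame" (384x512x3 uint8, red, green, blue), "fx", "fy", "cx", "cy" (pixels), "extrinsics" (4x4, takes a point from world to camera coordinates); the wrist camera has in their place "T_tool_cam" (4x4, takes a point from camera to tool coordinates, whose origin is the TCP and whose axes are the flange's). Camera axes: x right, y down, z forward; pixel columns grow to the right and rows downward; lengths in mm; the calibration is good to about 2 mm. A picture is of the moment at which its call begins: read the wrist's pose just before it. There is no depth.
- job.job_done(): hands the job in; it is judged then, once.
Trained networks look in a picture, given as the dict that the camera call returned (one of the last four; its "shot" number tells which), for a name from the list of things; names that differ only in an ending like _2 or _b are one class to them, and where a whole thing is asked for, a point or a joint stands for the part that bears it (a point fixed in the world has none). Each returns a list of dicts, best first, with "score" (0 to 1); they miss things now and then, are a little off and sometimes report something else, mostly with a low value. They report only what shows in the picture. A call takes as long as a camera call.
- models.spot_in(picture, query): "rect" ([left, top, right, bottom] in pixels, round what is visible of it).
- models.tip_of(picture, query): "pixel" ([column, row] in pixels: a listed point, or the origin of a listed thing).
The state is a dict: "clock": time; "joints": joint angles; "joint_vel": joint speeds; "joint_efforts": joint torques, N m; "position": TCP position; "ee_rot": TCP orientation; "contact_force": force on the tool from outside, world axes, zero at the start; "wrist_torque": the same for the moment, N m; "gripper_width": finger opening in mm; "grasp_force": force on a finger pad.
Only numpy, scipy, OpenCV 4.12 (cv2) and the standard library are available. Lean on these libraries where they do the work, as an engineer would, in place of code of your own. Each camera call takes 0.05 s, during which the arm holds its last target. There are 200 camera calls.

## Task

Lift the tray of the grey two-tier box by its wooden handle and swing it right over until it rests fully open beside the box, stand the squat round tin upright on the floor of the compartment underneath, then swing the tray back and lower it until the box is fully closed. Move the tray gently both ways, never letting it drop, and leave the tall thin tin where it stands.

Things in the scene. Friction and masses are not known exactly. Their poses are not given: they have to be found in the camera images.
- swing (a joint): angle q of the free-turning arms carrying the tray: 0 closed, 2.0 fully open beside the box (stops). The 0.3 kg tray stays level, never turns. In the axes of box_floor it is shifted from its closed place by y = 0.12*(sin(1-q)-sin(1)), z = 0.12*(cos(1-q)-cos(1)) m: 55 mm up at q = 1; at q = 2, 202 mm to -y, no higher. Gravity holds it at the stops; let go between, it falls to the nearer one.
- tray_grip (a point): centre of the tray's wooden handle bar, where to grip it: bar level along this x, 100 mm free length, 14 mm thick in y, 24 mm tall, 18 mm free beneath it. Closed: 112 mm straight above box_floor. Axes parallel to box_floor. Tray: aluminium, empty, 150 x 170 mm, walls 22 mm high.
- box_floor (a point): centre of the floor of the compartment under the tray in the fixed grey steel box: inside 138 mm (x) by 158 mm (y), walls 6 mm. z up, turned up to 0.3 rad; the tray opens to -y (robot's right). Above the bench: this floor 8 mm, box walls 69, tray walls 92, handle top 132. Clear height under the closed tray 62 mm. Open, the tray's edge is 117 mm from here, so all is free from above.
- squat_tin_mid (a point): centre, half-way up (24 mm above its foot), of the squat round steel tin to be packed: 60 mm diameter, 48 mm tall, about 0.12 kg, z along its axis; it stands upright on the bench to the robot's left of the box.
- tall_tin_mid (a point): centre, half-way up, of the tall thin steel tin to be left alone: 44 mm diameter, 105 mm tall, upright on the bench, at least 140 mm from the squat tin; the two may change places. A pot stands farther left, a saucer and a spoon lie beyond the box, clear of the work.

How it is judged (in metres and radians):
On the way, in this order (a step that is already met when the one before it is completed fails the run):
1. the tray is swung fully open (value of joint swing above 1.85 rad), for 0.2 s.
2. the squat tin stands upright on the compartment floor with the tray still open (value of joint swing above 1.8 rad and x of squat_tin_mid in the frame of box_floor between -0.05 and 0.05 m and y of squat_tin_mid in the frame of box_floor between -0.06 and 0.06 m and z of squat_tin_mid in the frame of box_floor below 0.032 m and angle between squat_tin_mid's own z axis and vertical below 0.2 rad), for 0.2 s.
At the end, for the whole second after the job is handed in: the tray is closed (swing below 0.08 rad, about 8 mm) over the squat tin, which stands upright (within 0.2 rad) on the floor of the compartment, anywhere inside its walls (centre no more than 32 mm above the floor); the tall tin is within 30 mm of where it stood (value of joint swing below 0.08 rad and x of squat_tin_mid in the frame of box_floor between -0.05 and 0.05 m and y of squat_tin_mid in the frame of box_floor between -0.06 and 0.06 m and z of squat_tin_mid in the frame of box_floor below 0.032 m and angle between squat_tin_mid's own z axis and vertical below 0.2 rad and distance of tall_tin_mid from where it was at the start of the episode below 0.03 m); the robot touches nothing.
It fails at once if the tray is let drop or flung (its arms turn faster than 3.2 rad/s, about 0.38 m/s at the tray) (velocity of joint swing above 3.2 rad/s or velocity of joint swing below -3.2 rad/s).
It fails at once if the tall tin is knocked away or taken (moved 30 mm) (distance of tall_tin_mid from where it was at the start of the episode above 0.03 m).
It also fails if it takes over 69 s, if anything falls off the work surface, if the arm or the gripper's body presses on something with over 40 N, if the wrist force passes 120 N, or if a joint passes its speed limit or range.

## Working session

There is one attempt and no reset: what is moved stays moved. The work goes in short steps, Python scripts to look and compute and a tool call to move; the robot and the scene stay as the last step left them, time stands still between calls to the robot, and variables do not carry over. Pictures are saved under pics/ and viewed, at most 10 in all, crops included, and the job is handed in when it is done.

Besides the shell and the picture viewer there is one more tool, called after "Call:" as a command line: name --argument value ..., lists and objects as JSON in quotes. arm_command: Moves the arm, as the interface text tells. Its arguments: {"type":"object","properties":{"rows":{"type":"array"}},"required":["rows"]}

```bash
mkdir -p pics; cat > h.py <<'E'
import numpy as np, cv2
from scipy.spatial.transform import Rotation as R
from bench import arm, imaging, job, models
def ray(p,px,st=None):
    d=np.array([(px[0]-p['cx'])/p['fx'],(px[1]-p['cy'])/p['fy'],1.])
    if 'extrinsics' in p:
        T=np.linalg.inv(np.array(p['extrinsics']))
    else:
        W=np.eye(4);W[:3,:3]=R.from_quat(st['ee_rot']).as_matrix();W[:3,3]=st['position'];T=W@np.array(p['T_tool_cam'])
    return T[:3,3],T[:3,:3]@d
def atz(p,px,z,st=None):
    o,d=ray(p,px,st); return (o+d*(z-o[2])/d[2])[:2].round(1)
def save(p,n): cv2.imwrite('pics/'+n,cv2.cvtColor(p['frame'],cv2.COLOR_RGB2BGR))
E
python3 - <<'E'
from h import *
s=arm.read_state();print(s['position'],s['ee_rot'])
im=[]
for n in ['top','side']:
    p=imaging.get_image(n);im.append(p['frame'])
    for q,z in [('tray_grip',120),('box_floor',8),('squat_tin_mid',24),('tall_tin_mid',52)]:
        for t in models.tip_of(p,q)[:2]: print(n,q,t,atz(p,t['pixel'],z))
        for t in models.spot_in(p,q)[:2]: print('   rect',t)
    save(p,n+'.png')
cv2.imwrite('pics/both.png',cv2.resize(cv2.cvtColor(np.vstack(im),cv2.COLOR_RGB2BGR),None,fx=.78,fy=.78))
print(arm.tcp_to_grasp)
E
```

```text
[222.73549573 583.32891382 230.2105098 ] [ 9.83395754e-01 -1.81470551e-01 -1.54618383e-04  1.09859751e-03]
top tray_grip {'pixel': [336.7, 224.5], 'score': 0.93} [488.6  -7.2]
top tray_grip {'pixel': [177.7, 156.7], 'score': 0.72} [595.6 258.7]
   rect {'rect': [281.0, 180.6, 387.4, 278.9], 'score': 0.81}
   rect {'rect': [277.2, 180.7, 391.3, 279.2], 'score': 0.97}
top squat_tin_mid {'pixel': [178.8, 155.6], 'score': 0.83} [622.2 270. ]
   rect {'rect': [162.2, 138.8, 197.4, 173.1], 'score': 0.81}
   rect {'rect': [277.5, 181.9, 390.6, 281.4], 'score': 0.26}
top tall_tin_mid {'pixel': [337.9, 225.4], 'score': 0.74} [495. -23.]
top tall_tin_mid {'pixel': [163.0, 254.3], 'score': 0.67} [436.5 284.9]
   rect {'rect': [143.1, 238.6, 176.0, 266.3], 'score': 0.68}
side tray_grip {'pixel': [292.7, 297.4], 'score': 0.52} [438.2 343. ]
   rect {'rect': [238.1, 146.5, 323.7, 204.7], 'score': 0.74}
   rect {'rect': [233.8, 148.3, 320.9, 233.5], 'score': 0.97}
   rect {'rect': [232.9, 144.0, 319.5, 203.3], 'score': 0.33}
side squat_tin_mid {'pixel': [183.4, 287.7], 'score': 0.59} [624.3 265.4]
   rect {'rect': [168.0, 265.1, 201.2, 311.2], 'score': 0.93}
side tall_tin_mid {'pixel': [292.6, 297.0], 'score': 0.75} [437.8 286.2]
   rect {'rect': [280.8, 266.4, 310.5, 326.0], 'score': 0.89}
   rect {'rect': [231.0, 145.7, 319.2, 202.4], 'score': 0.41}
18.700000000000003
```

View pics/both.png

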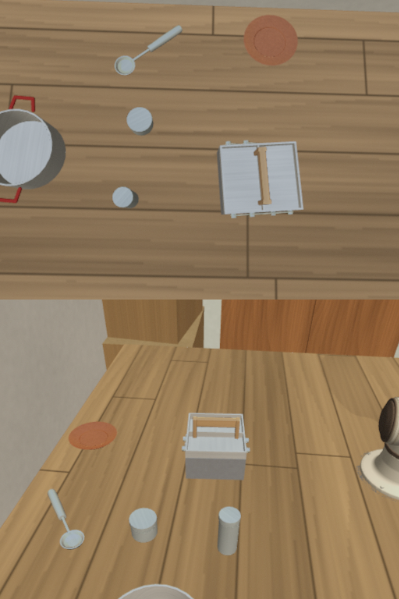

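```bash
cat >> h.py <<'E'
def go(x,y,z,yaw):
    "tool-axis shift and z turn to put TCP at x,y,z, tool pointing down with tool x at world yaw"
    s=arm.read_state();M=R.from_quat(s['ee_rot'])
    c,n=np.cos(yaw),np.sin(yaw)
    G=R.from_matrix(np.array([[c,n,0],[n,-c,0],[0,0,-1]]))
    print('pos',np.round(s['position'],1),'linear',M.inv().apply(np.array([x,y,z])-s['position']).round(1),'rot',(M.inv()*G).as_rotvec().round(3))
E
python3 -c "
from h import *
go(489,-7,260,.09)"
```

```text
pos [222.9 583.9 231.3] linear [459.4 457.  -28.7] rot [-0.    -0.    -0.455]
```

Call:
arm_command --rows '[{"grip": 1,"linear": [459,457,-29],"rot": [0,0,-0.455]},{"grip": 1,"linear": [459,457,-29],"rot": [0,0,-0.455]},{"grip": 1,"linear": [459,457,-29],"rot": [0,0,-0.455]},{"grip": 1,"linear": [459,457,-29],"rot": [0,0,-0.455]},{"grip": 1,"linear": [459,457,-29],"rot": [0,0,-0.455]},{"grip": 1,"linear": [459,457,-29],"rot": [0,0,-0.455]},{"grip": 1,"linear": [459,457,-29],"rot": [0,0,-0.455]},{"grip": 1,"linear": [459,457,-29],"rot": [0,0,-0.455]},{"grip": 1,"linear": [459,457,-29],"rot": [0,0,-0.455]},{"grip": 1,"linear": [459,457,-29],"rot": [0,0,-0.455]}]'

```text
clock: 2.15
position: [479.8, 12.5, 259.9]
ee_rot: [0.999, 0.045, 0.001, -0.0]
contact_force: [1.0, 0.7, 0.3]
gripper_width: 85.6
grasp_force: 0.0
```

Call:
arm_command --rows '[{"grip": 1,"linear": [0,0,0],"rot": [0,0,0]},{"grip": 1,"linear": [0,0,0],"rot": [0,0,0]}]'

```text
clock: 2.4
position: [478.9, 14.3, 259.1]
ee_rot: [0.999, 0.045, -0.0, -0.0]
contact_force: [0.1, 0.2, 0.2]
gripper_width: 85.6
grasp_force: 0.0
```

```bash
python3 - <<'E'
from h import *
s=arm.read_state();print(s['position'],s['ee_rot'])
p=imaging.get_image('wrist');save(p,'w1.png')
for t in models.tip_of(p,'tray_grip')[:2]: print(t,atz(p,t['pixel'],120,s))
print(models.spot_in(p,'tray_grip')[:2])
# wooden handle mask -> bar top at z=132
hsv=cv2.cvtColor(p['frame'],cv2.COLOR_RGB2HSV);print(p['fx'],np.array(p['T_tool_cam']).round(2))
t=imaging.get_image('top')
for q in models.tip_of(t,'tray_grip')[:1]: print('top',q,atz(t,q['pixel'],120))
E
```

```text
[478.94212692  14.27406301 259.14778551] [ 9.99006094e-01  4.45734938e-02 -1.31579082e-04 -9.82642231e-05]
{'pixel': [280.2, 164.1], 'score': 0.96} [490.7  -9. ]
[{'rect': [189.6, 70.3, 372.7, 235.4], 'score': 0.7}]
317.530368471347 [[   0.     -0.96   -0.28   69.44]
 [   1.      0.     -0.      0.85]
 [   0.     -0.28    0.96 -142.39]
 [   0.      0.      0.      1.  ]]
```

View pics/w1.png

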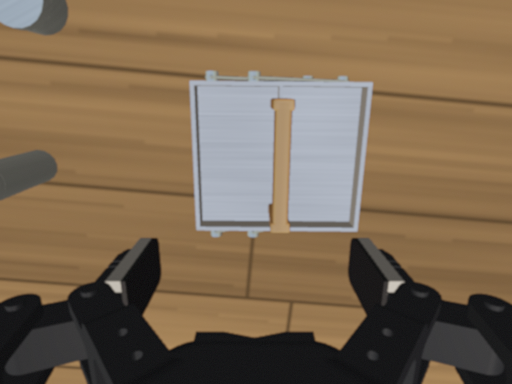

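The wrist view shows the tray centred near (280,157), with the bar running from about (284,103) to (281,228).

```bash
python3 - <<'E'
from h import *
s=arm.read_state();p=imaging.get_image('wrist')
for px in [(284,109),(280.5,222)]: print('bar',atz(p,px,132,s))
c=np.array([atz(p,px,92,s) for px in [(191,82),(371,83),(197,231),(358,231)]]);print(c,c.mean(0))
for a,b in [(0,1),(2,3)]: d=c[a]-c[b];print('yaw',np.arctan2(-d[0],d[1]))
for a,b in [(2,0),(3,1)]: d=c[b]-c[a];print('yaw',np.arctan2(d[1],d[0]))
go(490.5,-9,102,.075)
E
```

```text
bar [539.5  -4.1]
bar [439.6 -12.8]
[[ 554.5   81. ]
 [ 569.1  -85.5]
 [ 405.1   68.9]
 [ 421.  -100.6]] [487.425  -9.05 ]
yaw 0.08746397153382851
yaw 0.09353160872583523
yaw 0.08081423736290941
yaw 0.10160702316689281
pos [478.9  15.6 259.4] linear [  9.2  25.6 157.4] rot [-0.    -0.     0.018]
```

Call:
arm_command --rows '[{"grip": 0.6,"linear": [8,25,50],"rot": [0,0,0]},{"grip": 0.6,"linear": [8,25,90],"rot": [0,0,0]},{"grip": 0.6,"linear": [8,25,125],"rot": [0,0,0]},{"grip": 0.6,"linear": [8,25,148],"rot": [0,0,0]},{"grip": 0.6,"linear": [8,25,158],"rot": [0,0,0]},{"grip": 0.6,"linear": [8,25,158],"rot": [0,0,0]}]'

```text
clock: 3.45
position: [489.4, -9.3, 101.2]
ee_rot: [0.999, 0.046, -0.0, 0.0]
contact_force: [-0.3, -0.1, -0.7]
gripper_width: 51.2
grasp_force: 0.0
```

Call:
arm_command --rows '[{"grip": 0,"linear": [0,0,0],"rot": [0,0,0]},{"grip": 0,"linear": [0,0,0],"rot": [0,0,0]},{"grip": 0,"linear": [0,0,0],"rot": [0,0,0]},{"grip": 0,"linear": [0,0,0],"rot": [0,0,0]},{"grip": 0,"linear": [0,0,0],"rot": [0,0,0]},{"grip": 0,"linear": [0,0,0],"rot": [0,0,0]},{"grip": 0,"linear": [0,0,0],"rot": [0,0,0]}]'

```text
clock: 4.32
position: [490.0, -9.1, 102.3]
ee_rot: [0.999, 0.045, 0.001, -0.001]
contact_force: [-1.9, 5.5, 6.8]
gripper_width: 13.2
grasp_force: 60.8
```

```bash
python3 - <<'E'
from h import *
s=arm.read_state();print({k:np.round(s[k],3) for k in ['clock','position','ee_rot','contact_force','gripper_width','grasp_force']})
# tool y = -box y, tool z = -z
for q in np.linspace(0,2,21)[1:]: print(round(q,1),round(-120*(np.sin(1-q)-np.sin(1))),round(-120*(np.cos(1-q)-np.cos(1))),end=' | ')
E
```

```text
{'clock': np.float64(4.325), 'position': array([490.004,  -9.065, 102.257]), 'ee_rot': array([ 0.999,  0.045,  0.001, -0.001]), 'contact_force': array([-1.881,  5.463,  6.841]), 'gripper_width': np.float64(13.243), 'grasp_force': np.float64(60.802)}
0.1 7 -10 | 0.2 15 -19 | 0.3 24 -27 | 0.4 33 -34 | 0.5 43 -40 | 0.6 54 -46 | 0.7 66 -50 | 0.8 77 -53 | 0.9 89 -55 | 1.0 101 -55 | 1.1 113 -55 | 1.2 125 -53 | 1.3 136 -50 | 1.4 148 -46 | 1.5 159 -40 | 1.6 169 -34 | 1.7 178 -27 | 1.8 187 -19 | 1.9 195 -10 | 2.0 202 0 |
```

Call:
arm_command --rows '[{"grip": 0,"linear": [0,7,-10],"rot": [0,0,0]},{"grip": 0,"linear": [0,15,-19],"rot": [0,0,0]},{"grip": 0,"linear": [0,24,-27],"rot": [0,0,0]},{"grip": 0,"linear": [0,33,-34],"rot": [0,0,0]},{"grip": 0,"linear": [0,43,-40],"rot": [0,0,0]},{"grip": 0,"linear": [0,54,-46],"rot": [0,0,0]},{"grip": 0,"linear": [0,66,-50],"rot": [0,0,0]},{"grip": 0,"linear": [0,77,-53],"rot": [0,0,0]},{"grip": 0,"linear": [0,89,-55],"rot": [0,0,0]},{"grip": 0,"linear": [0,101,-55],"rot": [0,0,0]}]'

```text
clock: 5.58
position: [498.5, -111.5, 157.5]
ee_rot: [0.999, 0.045, 0.0, 0.001]
contact_force: [-4.2, -0.1, 7.5]
gripper_width: 13.2
grasp_force: 61.1
```

Call:
arm_command --rows '[{"grip": 0,"linear": [0,12,0],"rot": [0,0,0]},{"grip": 0,"linear": [0,24,2],"rot": [0,0,0]},{"grip": 0,"linear": [0,35,5],"rot": [0,0,0]},{"grip": 0,"linear": [0,47,9],"rot": [0,0,0]},{"grip": 0,"linear": [0,58,15],"rot": [0,0,0]},{"grip": 0,"linear": [0,68,21],"rot": [0,0,0]},{"grip": 0,"linear": [0,77,28],"rot": [0,0,0]},{"grip": 0,"linear": [0,86,36],"rot": [0,0,0]},{"grip": 0,"linear": [0,94,45],"rot": [0,0,0]},{"grip": 0,"linear": [0,101,54],"rot": [0,0,0]}]'

```text
clock: 6.82
position: [506.7, -211.2, 101.1]
ee_rot: [0.999, 0.045, -0.001, -0.001]
contact_force: [-7.2, 18.2, 30.8]
gripper_width: 13.2
grasp_force: 65.0
```

Call:
arm_command --rows '[{"grip": 0,"linear": [0,0,0],"rot": [0,0,0]},{"grip": 0,"linear": [0,0,0],"rot": [0,0,0]}]'

```text
clock: 7.08
position: [506.7, -210.4, 102.2]
ee_rot: [0.999, 0.045, -0.001, -0.001]
contact_force: [-4.4, 0.6, 6.0]
gripper_width: 13.4
grasp_force: 60.9
```

Call:
arm_command --rows '[{"grip": 0.6,"linear": [0,0,0],"rot": [0,0,0]},{"grip": 0.6,"linear": [0,0,0],"rot": [0,0,0]},{"grip": 0.6,"linear": [0,0,0],"rot": [0,0,0]},{"grip": 0.6,"linear": [0,0,0],"rot": [0,0,0]},{"grip": 1,"linear": [0,0,-30],"rot": [0,0,0]},{"grip": 1,"linear": [0,0,-80],"rot": [0,0,0]},{"grip": 1,"linear": [0,0,-130],"rot": [0,0,0]},{"grip": 1,"linear": [0,0,-130],"rot": [0,0,0]}]'

```text
clock: 8.07
position: [510.1, -211.5, 237.2]
ee_rot: [0.999, 0.045, 0.005, 0.001]
contact_force: [0.1, -0.0, -0.4]
gripper_width: 85.8
grasp_force: 0.0
```

```bash
python3 - <<'E'
from h import *
s=arm.read_state();p=imaging.get_image('wrist')
for t in models.tip_of(p,'tray_grip')[:1]: print('grip',t,atz(p,t['pixel'],120,s))
for t in models.tip_of(p,'box_floor')[:2]: print('floor',t,atz(p,t['pixel'],8,s))
t=imaging.get_image('top')
for q in models.tip_of(t,'tray_grip')[:1]: print('top',q,atz(t,q['pixel'],120))
for q in models.tip_of(t,'box_floor')[:1]: print('top',q,atz(t,q['pixel'],8))
for q in models.tip_of(t,'squat_tin_mid')[:1]: print('top',q,atz(t,q['pixel'],24))
go(600,258,220,.09)
E
```

```text
grip {'pixel': [254.4, 187.0], 'score': 0.7} [ 505.8 -213.2]
floor {'pixel': [78.3, 160.7], 'score': 0.65} [488.2  -5.1]
top {'pixel': [459.1, 217.4], 'score': 0.62} [ 505.6 -211.8]
top {'pixel': [325.7, 233.0], 'score': 0.71} [485.3  -8.8]
pos [ 507.  -210.8  230.9] linear [ 134.8 -458.5   10.9] rot [-0.001  0.003  0.   ]
```

Call:
arm_command --rows '[{"grip": 1,"linear": [135,-458,10],"rot": [0,0,0]},{"grip": 1,"linear": [135,-458,10],"rot": [0,0,0]},{"grip": 1,"linear": [135,-458,10],"rot": [0,0,0]},{"grip": 1,"linear": [135,-458,10],"rot": [0,0,0]},{"grip": 1,"linear": [135,-458,10],"rot": [0,0,0]},{"grip": 1,"linear": [135,-458,10],"rot": [0,0,0]},{"grip": 1,"linear": [135,-458,10],"rot": [0,0,0]},{"grip": 1,"linear": [135,-458,10],"rot": [0,0,0]},{"grip": 1,"linear": [135,-458,10],"rot": [0,0,0]},{"grip": 1,"linear": [135,-458,10],"rot": [0,0,0]}]'

```text
clock: 9.68
position: [600.4, 257.0, 221.3]
ee_rot: [0.999, 0.045, -0.001, 0.001]
contact_force: [0.2, -0.4, -0.1]
gripper_width: 85.2
grasp_force: 0.0
```

```bash
python3 - <<'E'
from h import *
s=arm.read_state();p=imaging.get_image('wrist');save(p,'w2.png')
for t in models.tip_of(p,'squat_tin_mid')[:2]: print(t,atz(p,t['pixel'],24,s))
r=models.spot_in(p,'squat_tin_mid')[:1];print(r)
go(622,268,140,.09)
E
```

```text
{'pixel': [247.2, 142.0], 'score': 0.57} [620.8 265.4]
[{'rect': [213.7, 111.9, 276.8, 172.1], 'score': 0.68}]
pos [600.7 256.1 222.4] linear [22.3 -9.9 82.4] rot [ 0.     0.    -0.001]
```

View pics/w2.png

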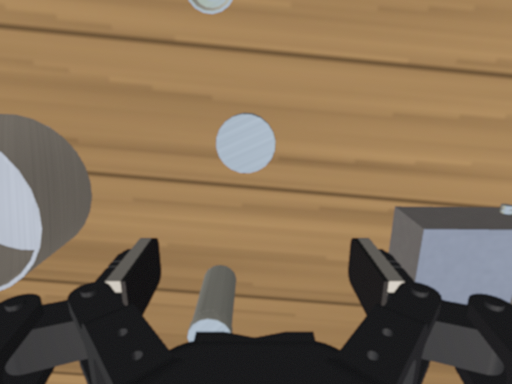

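The squat tin's top is centred at (246,143), giving a position near (622,266). The tall tin is at (215,300), clear of the fingers.

Call:
arm_command --rows '[{"grip": 1,"linear": [22,-8,50],"rot": [0,0,0]},{"grip": 1,"linear": [22,-8,100],"rot": [0,0,0]},{"grip": 1,"linear": [22,-8,140],"rot": [0,0,0]},{"grip": 1,"linear": [22,-8,175],"rot": [0,0,0]},{"grip": 1,"linear": [22,-8,200],"rot": [0,0,0]},{"grip": 1,"linear": [22,-8,210],"rot": [0,0,0]},{"grip": 1,"linear": [22,-8,210],"rot": [0,0,0]}]'

```text
clock: 10.7
position: [622.1, 266.7, 12.4]
ee_rot: [0.999, 0.045, -0.0, 0.0]
contact_force: [-0.4, -1.0, 0.1]
gripper_width: 85.1
grasp_force: 0.0
```

Call:
arm_command --rows '[{"grip": 0,"linear": [0,0,0],"rot": [0,0,0]},{"grip": 0,"linear": [0,0,0],"rot": [0,0,0]},{"grip": 0,"linear": [0,0,0],"rot": [0,0,0]},{"grip": 0,"linear": [0,0,0],"rot": [0,0,0]},{"grip": 0,"linear": [0,0,0],"rot": [0,0,0]},{"grip": 0,"linear": [0,0,0],"rot": [0,0,0]}]'

```text
clock: 11.45
position: [623.1, 268.0, 14.4]
ee_rot: [0.999, 0.045, 0.002, -0.001]
contact_force: [-1.1, -0.1, 5.3]
gripper_width: 58.2
grasp_force: 64.6
```

Call:
arm_command --rows '[{"grip": 0,"linear": [0,0,-40],"rot": [0,0,0]},{"grip": 0,"linear": [0,0,-80],"rot": [0,0,0]},{"grip": 0,"linear": [0,0,-120],"rot": [0,0,0]},{"grip": 0,"linear": [0,0,-150],"rot": [0,0,0]},{"grip": 0,"linear": [0,0,-150],"rot": [0,0,0]}]'

```text
clock: 12.08
position: [622.9, 268.1, 165.0]
ee_rot: [0.999, 0.045, 0.002, -0.002]
contact_force: [1.0, 0.9, -2.4]
gripper_width: 58.1
grasp_force: 64.9
```

```bash
python3 - <<'E'
from h import *
s=arm.read_state();print(s['gripper_width'],s['grasp_force'])
p=imaging.get_image('wrist');save(p,'w3.png')
go(488.5,-8,160,.09)
E
```

```text
58.1099695235357 64.87341284751892
pos [621.6 267.5 162.5] linear [-157.3  262.5    2.1] rot [-0.001 -0.    -0.   ]
```

View pics/w3.png

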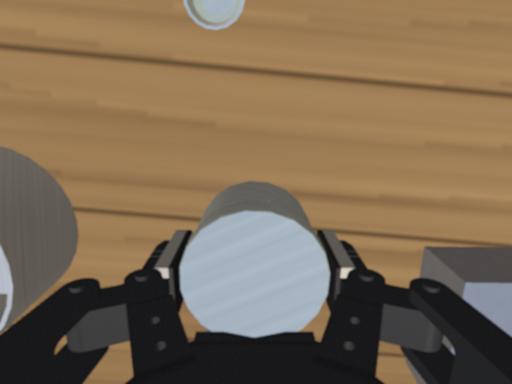

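The squat tin is held upright between the pads, so I'll carry it over the compartment.

Call:
arm_command --rows '[{"grip": 0,"linear": [-157,262,0],"rot": [0,0,0]},{"grip": 0,"linear": [-157,262,0],"rot": [0,0,0]},{"grip": 0,"linear": [-157,262,0],"rot": [0,0,0]},{"grip": 0,"linear": [-157,262,0],"rot": [0,0,0]},{"grip": 0,"linear": [-157,262,0],"rot": [0,0,0]},{"grip": 0,"linear": [-157,262,0],"rot": [0,0,0]},{"grip": 0,"linear": [-157,262,0],"rot": [0,0,0]},{"grip": 0,"linear": [-157,262,0],"rot": [0,0,0]}]'

```text
clock: 13.12
position: [489.4, -7.0, 161.5]
ee_rot: [0.999, 0.046, -0.001, 0.0]
contact_force: [0.2, -0.5, -1.3]
gripper_width: 58.2
grasp_force: 65.1
```

```bash
python3 - <<'E'
from h import *
s=arm.read_state();print(s['gripper_width'],s['grasp_force'])
p=imaging.get_image('top');save(p,'t3.png')
for n in ['box_floor','squat_tin_mid','tray_grip']:
  for q in models.tip_of(p,n)[:1]: print(n,q,atz(p,q['pixel'],8))
go(488.5,-8,22,.09)
E
```

```text
58.233607036568436 65.13596534729004
tray_grip {'pixel': [457.7, 221.1], 'score': 0.75} [ 514.1 -260.3]
pos [489.4  -7.  161.9] linear [ -0.9   0.9 139.9] rot [0.    0.    0.001]
```

View pics/t3.png

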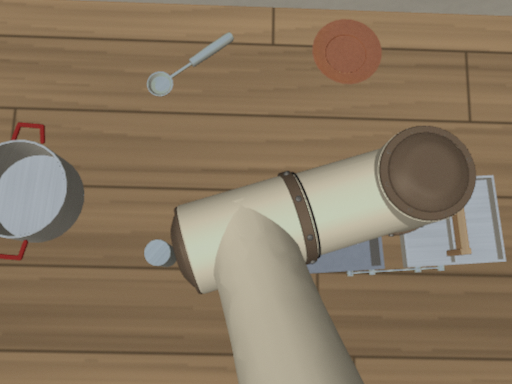

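The top view shows the tray open on the right, with its handle near (460,232). The compartment is under the arm and the tall tin hasn't moved.

Call:
arm_command --rows '[{"grip": 0,"linear": [0,1,40],"rot": [0,0,0]},{"grip": 0,"linear": [0,1,75],"rot": [0,0,0]},{"grip": 0,"linear": [0,1,100],"rot": [0,0,0]},{"grip": 0,"linear": [0,1,120],"rot": [0,0,0]},{"grip": 0,"linear": [0,1,130],"rot": [0,0,0]},{"grip": 0,"linear": [0,1,136],"rot": [0,0,0]},{"grip": 0,"linear": [0,1,138],"rot": [0,0,0]},{"grip": 0,"linear": [0,1,138],"rot": [0,0,0]}]'

```text
clock: 14.32
position: [489.7, -8.6, 24.7]
ee_rot: [0.999, 0.045, 0.001, -0.0]
contact_force: [-0.2, -0.4, -1.9]
gripper_width: 58.4
grasp_force: 65.1
```

Call:
arm_command --rows '[{"grip": 0,"linear": [0,0,1],"rot": [0,0,0]},{"grip": 0,"linear": [0,0,2],"rot": [0,0,0]},{"grip": 0,"linear": [0,0,2],"rot": [0,0,0]}]'

```text
clock: 14.7
position: [489.3, -8.7, 22.4]
ee_rot: [0.999, 0.045, 0.0, -0.0]
contact_force: [-0.1, -0.1, -0.9]
gripper_width: 58.5
grasp_force: 65.1
```

Touching down, so I'll release and rise.

Call:
arm_command --rows '[{"grip": 0.85,"linear": [0,0,0],"rot": [0,0,0]},{"grip": 0.95,"linear": [0,0,0],"rot": [0,0,0]},{"grip": 0.95,"linear": [0,0,0],"rot": [0,0,0]},{"grip": 0.95,"linear": [0,0,0],"rot": [0,0,0]},{"grip": 0.95,"linear": [0,0,-20],"rot": [0,0,0]},{"grip": 0.95,"linear": [0,0,-60],"rot": [0,0,0]},{"grip": 0.95,"linear": [0,0,-120],"rot": [0,0,0]},{"grip": 0.95,"linear": [0,0,-180],"rot": [0,0,0]},{"grip": 0.95,"linear": [0,0,-200],"rot": [0,0,0]},{"grip": 0.95,"linear": [0,0,-200],"rot": [0,0,0]}]'

```text
clock: 15.95
position: [490.0, -8.5, 224.0]
ee_rot: [0.999, 0.045, 0.002, -0.001]
contact_force: [-0.4, -0.4, -0.6]
gripper_width: 81.1
grasp_force: 0.0
```

```bash
python3 - <<'E'
from h import *
s=arm.read_state();p=imaging.get_image('wrist');save(p,'w4.png')
for n,z in [('box_floor',8),('squat_tin_mid',32),('tray_grip',120)]:
  for q in models.tip_of(p,n)[:1]: print(n,q,atz(p,q['pixel'],z,s))
go(506.7,-210.5,200,.09)
E
```

```text
squat_tin_mid {'pixel': [252.4, 168.1], 'score': 0.58} [484.7  -7.5]
tray_grip {'pixel': [504.3, 189.5], 'score': 0.57} [ 505.  -210.8]
pos [488.3  -8.9 220.6] linear [  0.3 202.4  20.6] rot [0.    0.004 0.   ]
```

View pics/w4.png

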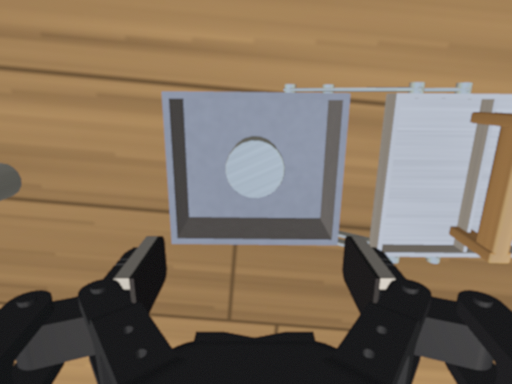

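The tin stands upright mid-compartment at (254,168), and the tray is open at right. Next is the handle.

Call:
arm_command --rows '[{"grip": 0.6,"linear": [0,60,0],"rot": [0,0,0]},{"grip": 0.6,"linear": [0,120,0],"rot": [0,0,0]},{"grip": 0.6,"linear": [0,180,10],"rot": [0,0,0]},{"grip": 0.6,"linear": [0,202,30],"rot": [0,0,0]},{"grip": 0.6,"linear": [0,202,65],"rot": [0,0,0]},{"grip": 0.6,"linear": [0,202,95],"rot": [0,0,0]},{"grip": 0.6,"linear": [0,202,115],"rot": [0,0,0]},{"grip": 0.6,"linear": [0,202,121],"rot": [0,0,0]},{"grip": 0.6,"linear": [0,202,121],"rot": [0,0,0]}]'

```text
clock: 17.27
position: [507.2, -209.9, 100.6]
ee_rot: [0.999, 0.045, -0.001, -0.0]
contact_force: [-0.1, 0.1, 0.6]
gripper_width: 51.1
grasp_force: 0.0
```

Call:
arm_command --rows '[{"grip": 0,"linear": [0,0,0],"rot": [0,0,0]},{"grip": 0,"linear": [0,0,0],"rot": [0,0,0]},{"grip": 0,"linear": [0,0,0],"rot": [0,0,0]},{"grip": 0,"linear": [0,0,0],"rot": [0,0,0]},{"grip": 0,"linear": [0,0,0],"rot": [0,0,0]},{"grip": 0,"linear": [0,0,0],"rot": [0,0,0]},{"grip": 0,"linear": [0,0,0],"rot": [0,0,0]}]'

```text
clock: 18.15
position: [508.1, -210.2, 102.1]
ee_rot: [0.999, 0.045, 0.001, 0.0]
contact_force: [-0.5, -1.4, 5.8]
gripper_width: 13.1
grasp_force: 61.1
```

Call:
arm_command --rows '[{"grip": 0,"linear": [0,-7,-10],"rot": [0,0,0]},{"grip": 0,"linear": [0,-15,-19],"rot": [0,0,0]},{"grip": 0,"linear": [0,-24,-27],"rot": [0,0,0]},{"grip": 0,"linear": [0,-33,-34],"rot": [0,0,0]},{"grip": 0,"linear": [0,-43,-40],"rot": [0,0,0]},{"grip": 0,"linear": [0,-54,-46],"rot": [0,0,0]},{"grip": 0,"linear": [0,-66,-50],"rot": [0,0,0]},{"grip": 0,"linear": [0,-77,-53],"rot": [0,0,0]},{"grip": 0,"linear": [0,-89,-55],"rot": [0,0,0]},{"grip": 0,"linear": [0,-101,-55],"rot": [0,0,0]}]'

```text
clock: 19.4
position: [499.5, -108.2, 157.3]
ee_rot: [0.999, 0.045, 0.002, 0.0]
contact_force: [3.0, 0.1, 7.1]
gripper_width: 13.2
grasp_force: 61.5
```

Call:
arm_command --rows '[{"grip": 0,"linear": [0,-12,0],"rot": [0,0,0]},{"grip": 0,"linear": [0,-24,2],"rot": [0,0,0]},{"grip": 0,"linear": [0,-35,5],"rot": [0,0,0]},{"grip": 0,"linear": [0,-47,9],"rot": [0,0,0]},{"grip": 0,"linear": [0,-58,15],"rot": [0,0,0]},{"grip": 0,"linear": [0,-68,21],"rot": [0,0,0]},{"grip": 0,"linear": [0,-77,28],"rot": [0,0,0]},{"grip": 0,"linear": [0,-86,36],"rot": [0,0,0]},{"grip": 0,"linear": [0,-94,45],"rot": [0,0,0]},{"grip": 0,"linear": [0,-101,54],"rot": [0,0,0]}]'

```text
clock: 20.65
position: [491.2, -8.1, 101.5]
ee_rot: [0.999, 0.046, 0.002, 0.0]
contact_force: [9.7, -17.4, 15.5]
gripper_width: 13.1
grasp_force: 63.4
```

Call:
arm_command --rows '[{"grip": 0,"linear": [0,0,0],"rot": [0,0,0]},{"grip": 0,"linear": [0,0,0],"rot": [0,0,0]},{"grip": 0,"linear": [0,0,0],"rot": [0,0,0]}]'

```text
clock: 21.02
position: [491.3, -8.7, 102.3]
ee_rot: [0.999, 0.045, 0.002, 0.0]
contact_force: [10.3, -4.2, -0.3]
gripper_width: 12.8
grasp_force: 60.2
```

Closed; release and rise.

Call:
arm_command --rows '[{"grip": 0.6,"linear": [0,0,0],"rot": [0,0,0]},{"grip": 0.6,"linear": [0,0,0],"rot": [0,0,0]},{"grip": 0.6,"linear": [0,0,0],"rot": [0,0,0]},{"grip": 0.6,"linear": [0,0,0],"rot": [0,0,0]},{"grip": 0.6,"linear": [0,0,-30],"rot": [0,0,0]},{"grip": 0.6,"linear": [0,0,-80],"rot": [0,0,0]},{"grip": 0.6,"linear": [0,0,-140],"rot": [0,0,0]},{"grip": 0.6,"linear": [0,0,-160],"rot": [0,0,0]},{"grip": 0.6,"linear": [0,0,-160],"rot": [0,0,0]},{"grip": 0.6,"linear": [0,0,-160],"rot": [0,0,0]}]'

```text
clock: 22.28
position: [488.3, -8.8, 260.8]
ee_rot: [0.999, 0.045, -0.001, 0.0]
contact_force: [-0.3, 0.1, -0.7]
gripper_width: 51.5
grasp_force: 0.0
```

```bash
python3 - <<'E'
from h import *
s=arm.read_state();p=imaging.get_image('wrist');q=imaging.get_image('side')
for t in models.tip_of(p,'tray_grip')[:1]: print(t,atz(p,t['pixel'],120,s))
for t in models.tip_of(q,'tall_tin_mid')[:1]: print(t)
cv2.imwrite('pics/end.png',cv2.resize(cv2.cvtColor(np.vstack([p['frame'],q['frame']]),cv2.COLOR_RGB2BGR),None,fx=.78,fy=.78))
E
```

```text
{'pixel': [250.9, 171.2], 'score': 0.91} [490.3  -6.3]
{'pixel': [291.4, 299.1], 'score': 0.74}
```

View pics/end.png

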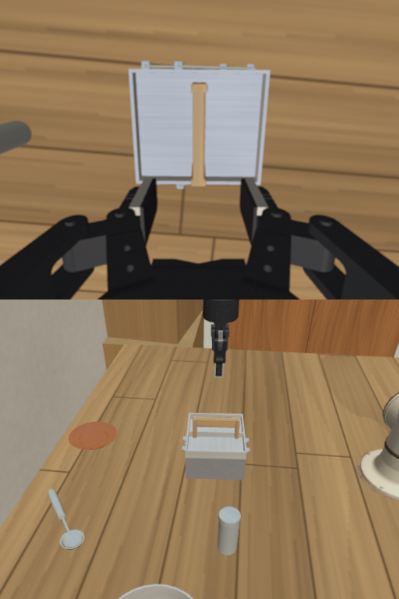

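The box is closed with the tray seated, the tall tin is where it was (about (228,530)), and the gripper is clear.

```bash
python3 -c "
from bench import job
print(job.job_done())"
```

```text
the job is handed in; nothing more can be done
None
```

The job is handed in: the squat tin stands in the compartment under the fully closed tray, the tall tin is where it stood and the gripper is clear; the run took about 22 s, and the hand-in gave no verdict.

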